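# Scrub the mug with the bottle brush

## Robot

A 6-joint arm with a two-finger parallel gripper is mounted at the origin on the work surface; the furniture and walls round the work are solid. World frame = base frame: x ahead of the robot, y to its left, z up, the work surface at z = 0. Lengths are in m, angles in rad, forces in N, time in s.
With the tool pointing down it reaches from about 0.35 to 0.975 m from the base axis. Payload 4.9 kg.
Tool frame: the origin (TCP) lies at the very end of the fingers, on their centre line; the grasp point (between the pads) lies 19 mm behind it (grasp_offset is the distance from the TCP to the grasp point, in m); x points along the fingers, y is the direction in which the jaws open and shut, and the axes are right-handed (so a half turn about x gives the same grasp; the last joint's range is limited). The gripper opens to 85 mm and grips with 20 to 120 N. Pads are 22 mm wide; open, the fingers measure 114 mm over their backs; the gripper's body (76 mm by 85 mm) begins 54 mm behind the grasp point. The pads swing forward as they close: fully open they stand 13 mm farther back than shut.
Start: joints at [1.196, 0.053, 1.613, -0, 1.476, -0.119], TCP at [0.158, 0.605, 0.231] pointing down, gripper open.
Joint ranges: [-3.01, 3.01], [-1.01, 2.22], [0.06, 2.58], [-1.02, 4.17], [0.09, 2.62], [-3.14, 3.14]. Speed limits (rad/s): [2.57, 2.57, 3.14, 3.14, 3.14, 3.14].

## Interface

Orientations are given as a rotation vector (axis times angle).
In Python, from station import get_obs, get_image, camera_model, finish_job, grasp_offset gives the robot as it stands.
- The arm moves only by the shell command python3 -m crank 'ROWS' [OPENING] [FORCE]. ROWS is JSON, a list that holds one entry, the list of rows, each a list of 4 numbers: the shift along the world's x, y, z in m, then the turn about the world's z in degrees. In form: [[[dx, dy, dz, turn], ...]]. A call has 1 to 5 rows; each row is the pose to reach, as a shift and turn from the pose commanded when the call began; what a row does not reach only later rows make up. A row lasts 1/12 s, in which the tool goes at most 41.7 mm and 7.16 degrees, less where a joint would pass 70% of its speed; a pose out of reach is approached as far as the arm can. A call with a gripper value outside its range is refused whole. OPENING is the opening, from 0 (shut) to 1 (fully open), set as the call begins (- or left out, the last holds). The fingers move at their own pace and stop on an object; FORCE is the grip in N (left out, the last holds). Time passes only in rows, so rows that repeat a pose let the fingers close. It gives the time, the measured TCP pose, the force and the opening at its end, in the units of the state.
- get_obs(): the state, without advancing time (a new reading comes with each control period).
- get_image(name): name is "scene" or "top" or "wrist"; returns (picture, depth): 400x640x3 uint8, red, green, blue; 400x640 float32, m along the optical axis (not along the pixel's ray), 0 where there is no reading.
- camera_model(name): a dict with "fx", "fy", "cx", "cy" (pixels), "k1" (the pictures are not rectified: a ray, as slopes to the right and down, at radius r is drawn at 1 + k1 r^2 times it, then the intrinsics apply), "xyz" and "attitude" of the camera in the world. Camera axes: x right, y down, z forward; pixel columns grow to the right and rows downward; lengths in m; the calibration is good to about 2 mm. A picture is of the moment at which its call begins: read the wrist's pose just before it. camera_model takes no time and is no camera call; for the wrist camera it gives the pose at the moment of the call.
- finish_job(): hands the job in, once; it reports no verdict.
The state is a dict: "t": time; "q": joint angles; "dq": joint speeds; "effort": joint torques, N m; "tool_pos": TCP position; "tool_rot": TCP orientation; "contact_force": force on the tool from outside, world axes, zero at the start; "wrist_torque": the same for the moment, N m; "opening": finger opening in m.
Only numpy, scipy, OpenCV 4.12 (cv2) and the standard library are available. Lean on these libraries where they do the work, as an engineer would, in place of code of your own. Each camera call takes 0.05 s, during which the arm holds its last target.

## Task

Take the long bottle brush out of its stand and scrub out the mug: run the brush upright down to just above the mug's bottom and back up to the rim, three times. Then put the brush back in its stand, bristles down and fully in, leaving the mug standing where it was.

Things in the scene. Friction and masses are not known exactly. Their poses are not given: they have to be found in the camera images.
- brush_grip (a point): Bottle brush, 200 mm long, 70 g, standing bristles down in the stand, upright at the start. This point is the middle of its grip: a round light-wood handle 18 mm in diameter, 85 mm long (42 mm below this point to 40 mm above it). z axis points along the brush towards the handle's end. Below the handle is a 6 mm steel rod 40 mm long, then the white bristle head, 30 mm in diameter and 75 mm long (rigid).
- brush_tip (a point): Lower end of the bristle head, on the brush's axis, 160 mm below brush_grip. The end is flat, chamfered from 30 mm to 20 mm in diameter.
- mug_in (a point): Centre of the inner floor of the mug: cream ceramic drinking mug with thin yellow bands and a ring handle on its side, loose (about 0.27 kg), standing on the desk. z axis up, y axis points straight away from the handle. The rim is 93 mm above this point (101 mm above the desk); the mouth is about 76 mm wide inside, narrowing to about 50 mm at the floor; the handle reaches 78 mm from the axis.
- stand_in (a point): Centre of the inner floor of the brush stand, 12 mm above the desk, on which the brush end rests when fully in. Stand: a short metal tube on a dark round foot of 86 mm diameter, fixed to the desk. Inside 36 mm wide, flaring at the top to a mouth 58 mm wide; the mouth is 75 mm above this point. z axis up.

How it is judged:
On the way, in this order (a step that is already met when the one before it is completed fails the run):
1. first stroke down: the bristle end is inside the upright mug, less than 25 mm above its inner floor (horizontal distance between brush_tip and mug_in below 0.035 m and z of brush_tip in the frame of mug_in below 0.025 m and angle between mug_in's own z axis and vertical below 0.2 rad), for 0.05 s.
2. first stroke up: the bristle end is over the mug's inside, more than 45 mm above its inner floor (horizontal distance between brush_tip and mug_in below 0.035 m and z of brush_tip in the frame of mug_in above 0.045 m and angle between mug_in's own z axis and vertical below 0.2 rad), for 0.05 s.
3. second stroke down: the bristle end is inside the upright mug, less than 25 mm above its inner floor (all of step 1), for 0.05 s.
4. second stroke up: the bristle end is over the mug's inside, more than 45 mm above its inner floor (all of step 2), for 0.05 s.
5. third stroke down: the bristle end is inside the upright mug, less than 25 mm above its inner floor (all of step 3), for 0.05 s.
6. third stroke up: the bristle end is over the mug's inside, more than 45 mm above its inner floor (all of step 4), for 0.05 s.
At the end, for the whole second after the job is handed in: The brush stands bristles down in its stand, its end within 12 mm of the stand's inner floor and 15 mm of its axis, leaning less than 12 degrees; the mug stands upright (within 6 degrees) less than 40 mm from where it was (horizontal distance between brush_tip and stand_in below 0.015 m and z of brush_tip in the frame of stand_in below 0.012 m and angle between brush_grip's own z axis and vertical below 0.22 rad and angle between mug_in's own z axis and vertical below 0.1 rad and distance of mug_in from where it was at the start of the episode below 0.04 m); the robot touches nothing.
It fails at once if the mug is tipped over (more than 30 degrees) (angle between mug_in's own z axis and vertical above 0.52 rad).
It also fails if it takes over 53 s, if anything falls off the work surface, if the arm or the gripper's body presses on something with over 40 N, if the wrist force passes 120 N, or if a joint passes its speed limit or range.

## Working session

There is one attempt and no reset: what is moved stays moved. The work goes in short steps, Python scripts to look and compute and a shell command to move; the robot and the scene stay as the last step left them, time stands still between calls to the robot, and variables do not carry over. Pictures are saved under pics/ and viewed, and the job is handed in when it is done.

```bash
ls; mkdir -p pics; python3 - <<'E'
from station import *
import cv2
print(get_obs(),grasp_offset)
for n in ("scene","top","wrist"):
    m=camera_model(n);print(n,m)
    p,d=get_image(n);cv2.imwrite(f"pics/{n}0.png",p[:,:,::-1])
    import numpy as np;np.save(f"pics/{n}0.npy",d);
E
```

```text
pics
{'t': 0.0, 'q': array([ 1.19602448e+00,  5.33465941e-02,  1.61431244e+00, -1.26698685e-05,
        1.47601480e+00, -1.19003440e-01]), 'dq': array([-0.00013203,  0.00180415,  0.00040887,  0.00199655, -0.00063932,
       -0.00022436]), 'effort': array([-1.01253336e-03, -3.93684840e+01, -3.70175064e+01, -1.62149977e-04,
        6.94793242e-03,  7.90048603e-06]), 'tool_pos': array([0.15788891, 0.60407136, 0.23005838]), 'tool_rot': array([ 0.19920271,  1.56195127, -0.20238485]), 'contact_force': array([-0.65318939, -0.17031349,  0.59063219]), 'wrist_torque': array([-0.00830193, -0.00883762,  0.01120751]), 'opening': 0.0854898705511175} 0.0187
scene {'fx': 414.5210448673763, 'fy': 414.5210448673763, 'cx': 325.95576623551216, 'cy': 197.5769755765954, 'k1': -0.09794410409010475, 'xyz': array([ 0.0475798 , -0.61534272,  0.55916812]), 'attitude': array([-1.97823847,  0.7733895 , -0.44657085])}
top {'fx': 503.4662104912827, 'fy': 503.4662104912827, 'cx': 318.32184778657694, 'cy': 205.89530156078013, 'k1': -0.08616090290135806, 'xyz': array([ 0.43788637, -0.08081495,  0.99619026]), 'attitude': array([-2.1533228 ,  2.15466205, -0.04978138])}
wrist {'fx': 315.9131588561421, 'fy': 315.9131588561421, 'cx': 320.4536138428517, 'cy': 199.47052802480655, 'k1': -0.058208075973208706, 'xyz': array([0.08747629, 0.62200951, 0.37187454]), 'attitude': array([2.29700117, 1.77237942, 0.25330113])}
```

View pics/scene0.png

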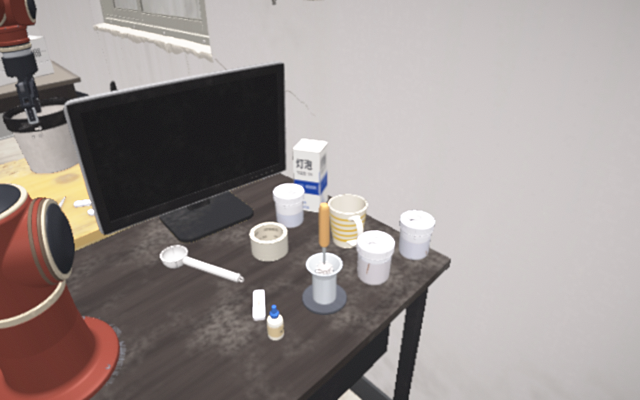

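View pics/top0.png

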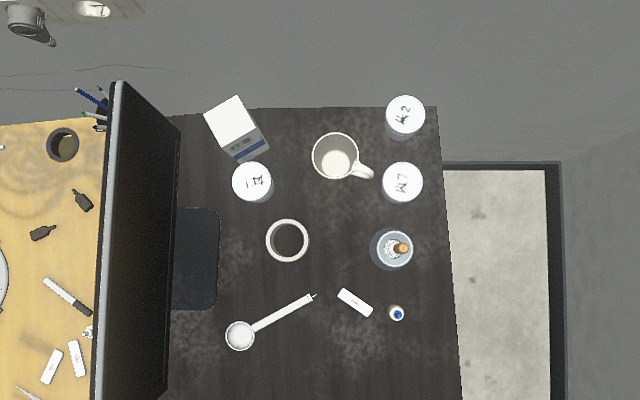

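View pics/wrist0.png

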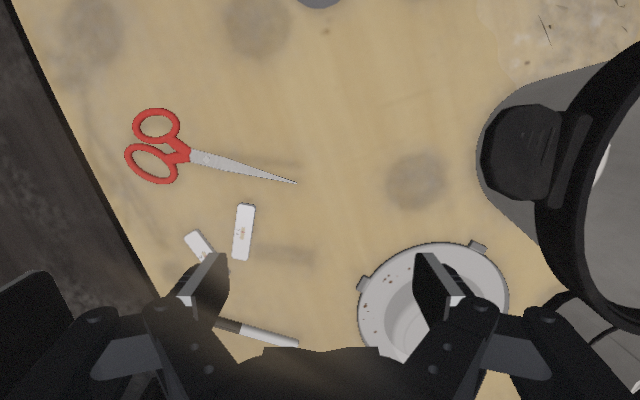

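The scene shows the brush (orange handle at 324,225) standing in its stand (324,290), the mug at (348,220), white cups around them, and a monitor between the arm and the work. In the top view the mug mouth is at (335,156) with its handle at (367,173), and the stand is at (393,249). I'll measure these now.

```bash
cat > h.py <<'E'
import numpy as np, cv2
from scipy.spatial.transform import Rotation as R
def rays(m,uv):
    uv=np.asarray(uv,float).reshape(-1,1,2)
    K=np.array([[m['fx'],0,m['cx']],[0,m['fy'],m['cy']],[0,0,1]])
    s=cv2.undistortPoints(uv,K,np.array([m['k1'],0,0,0,0])).reshape(-1,2)
    return np.c_[s,np.ones(len(s))]
def cloud(m,d):
    h,w=d.shape;u,v=np.meshgrid(np.arange(w),np.arange(h))
    r=rays(m,np.c_[u.ravel(),v.ravel()])*d.reshape(-1,1)
    P=r@R.from_rotvec(m['attitude']).as_matrix().T+m['xyz']
    P[d.ravel()==0]=np.nan
    return P.reshape(h,w,3)
E
python3 - <<'E'
from h import *
from station import camera_model
np.set_printoptions(precision=4,suppress=True)
T=cloud(camera_model('top'),np.load('pics/top0.npy'));S=cloud(camera_model('scene'),np.load('pics/scene0.npy'))
for n,(u,v) in dict(mugfloor=(335,160),rimL=(313,156),rimT=(335,133),mughandle=(367,173),brushtop=(402,248),foot=(374,240),K2=(405,115),LM=(402,182),E1=(252,181),cup=(288,222),montop=(120,100),montop2=(100,390),box=(232,120),box2=(240,100)).items(): print(n,T[v,u])
for n,(u,v) in dict(brushtop=(324,206),brushmid=(324,225),brushlow=(324,243),foot=(324,306),standtop=(311,258),monTR=(282,68),monTL=(72,105),monBL=(105,225)).items(): print(n,S[v,u])
# handle cluster orange in both
for nm,C in (('top',T),('scene',S)):
    im=cv2.imread(f'pics/{nm}0.png'); hsv=cv2.cvtColor(im,cv2.COLOR_BGR2HSV)
    mk=(hsv[...,0]>5)&(hsv[...,0]<22)&(hsv[...,1]>110)&(hsv[...,2]>90)
    box=(C[...,0]>0.15)&(C[...,0]<0.8)&(C[...,1]<0)&(C[...,2]>0.1)
    P=C[mk&box]; print(nm,len(P));
    for z in np.arange(.1,.24,.02):
        q=P[(P[:,2]>z)&(P[:,2]<=z+.02)]
        if len(q)>3: print(z,len(q),q.min(0),q.max(0),q.mean(0))
# top-down stats of mug rim & stand rim
def circ(C,cx,cy,r,z0,z1,nm):
    m=(np.hypot(C[...,0]-cx,C[...,1]-cy)<r)&(C[...,2]>z0)&(C[...,2]<z1)
    P=C[m]
    if len(P)<5: print(nm,len(P));return
    A=np.c_[2*P[:,:2],np.ones(len(P))];x=np.linalg.lstsq(A,(P[:,:2]**2).sum(1),rcond=None)[0]
    print(nm,len(P),'c',x[:2],'r',np.sqrt(x[2]+x[0]**2+x[1]**2),'z',np.median(P[:,2]))
for nm,C in (('top',T),('scene',S)):
    a=T[156,335]; circ(C,a[0],a[1],.055,.094,.11,nm+' mugrim')
    b=T[240,374]; circ(C,b[0],b[1]-.045,.05,.078,.095,nm+' standrim')
E
```

```text
mugfloor [ 0.6184 -0.0702  0.0109]
rimL [ 0.6097 -0.0314  0.0999]
rimT [ 0.6506 -0.0714  0.1048]
mughandle [ 0.5799 -0.1291  0.0887]
brushtop [ 0.4432 -0.1758  0.2122]
foot [ 0.4601 -0.1459  0.0116]
K2 [ 0.6881 -0.2003  0.0859]
LM [ 0.5633 -0.1925  0.0876]
E1 [0.5666 0.0815 0.0863]
cup [0.4931 0.0181 0.0519]
montop [0.641  0.217  0.3538]
montop2 [0.2572 0.2299 0.3578]
box [0.6592 0.1023 0.1711]
box2 [0.697  0.0913 0.1611]
brushtop [ 0.4394 -0.1853  0.209 ]
brushmid [ 0.4379 -0.1868  0.1731]
brushlow [ 0.4375 -0.187   0.1362]
foot [ 0.4236 -0.2016  0.0072]
standtop [ 0.4374 -0.1513  0.083 ]
monTR [0.6621 0.2092 0.3355]
monTL [0.1887 0.2242 0.3456]
monBL [0.1866 0.2384 0.0767]
top 63
0.14 6 [ 0.437  -0.1724  0.1507] [ 0.4469 -0.1694  0.158 ] [ 0.4419 -0.1703  0.1547]
0.2 55 [ 0.437  -0.1835  0.2051] [ 0.4495 -0.1711  0.2176] [ 0.4434 -0.1773  0.2121]
scene 375
0.12000000000000001 48 [ 0.4327 -0.1891  0.127 ] [ 0.4468 -0.1771  0.1399] [ 0.4385 -0.1855  0.1351]
0.14 95 [ 0.4331 -0.1894  0.14  ] [ 0.4477 -0.1772  0.16  ] [ 0.4384 -0.1851  0.1505]
0.16000000000000003 97 [ 0.433  -0.1891  0.1603] [ 0.4481 -0.1773  0.1799] [ 0.4384 -0.1848  0.1702]
0.18000000000000002 99 [ 0.4327 -0.1898  0.1802] [ 0.4476 -0.1778  0.1999] [ 0.4385 -0.1852  0.1901]
0.2 36 [ 0.4346 -0.1881  0.2   ] [ 0.448  -0.1777  0.2075] [ 0.4389 -0.1845  0.2034]
top mugrim 285 c [ 0.6103 -0.0711] r 0.040298725911697045 z 0.10068536281473583
top standrim 535 c [ 0.4444 -0.1788] r 0.02589337078082394 z 0.08552548633298962
scene mugrim 125 c [ 0.6094 -0.0738] r 0.0406826348567413 z 0.09637076969247682
scene standrim 369 c [ 0.4437 -0.18  ] r 0.02513978334562711 z 0.08236913669631984
```

The top and scene views agree. The brush axis is at about (0.443, -0.179) with its top at z≈0.211, and the mug axis is at (0.610, -0.072) with its rim at 0.101. The monitor's top is at 0.358, so I'll rise first and cross over it.

```bash
python3 -m crank '[[[0,0,0.04,0],[0,0,0.08,0],[0,0,0.12,0],[0,0,0.16,0],[0,0,0.2,0]]]' 1 40
python3 -m crank '[[[0.03,-0.025,0.01,0],[0.06,-0.05,0.02,0],[0.09,-0.075,0.03,0],[0.12,-0.1,0.03,0],[0.15,-0.125,0.03,0]]]'
```

```text
t: 0.57
tool_pos: [0.158, 0.6042, 0.4328]
tool_rot: [0.2, 1.562, -0.201]
contact_force: [0.1, 0.1, -0.0]
opening: 0.0853
t: 0.98
tool_pos: [0.3092, 0.4785, 0.4622]
tool_rot: [0.201, 1.561, -0.199]
contact_force: [0.1, 0.9, -0.2]
opening: 0.0853
```

Remaining to the point above the brush: dx +0.134, dy -0.657. TCP z is 0.46.

```bash
python3 -m crank '[[[0.03,-0.025,0,0],[0.055,-0.055,0,0],[0.08,-0.085,0,0],[0.1,-0.12,0,0],[0.12,-0.155,0,0]]]'
python3 -m crank '[[[0,-0.04,0,0],[0,-0.08,0,0],[0,-0.12,0,0],[0,-0.16,0,0],[0,-0.2,0,0]]]'
python3 -m crank '[[[0,-0.04,0,0],[0,-0.08,0,0],[0,-0.12,0,0],[0,-0.16,0,0],[0,-0.2,0,0]]]'
```

```text
t: 1.4
tool_pos: [0.4289, 0.323, 0.4606]
tool_rot: [0.2, 1.562, -0.201]
contact_force: [0.5, -0.2, -0.4]
opening: 0.0857
t: 1.82
tool_pos: [0.4276, 0.1229, 0.461]
tool_rot: [0.2, 1.561, -0.201]
contact_force: [1.3, -0.4, -0.0]
opening: 0.0852
t: 2.23
tool_pos: [0.4275, -0.0772, 0.4612]
tool_rot: [0.201, 1.561, -0.201]
contact_force: [0.7, -1.1, -1.0]
opening: 0.0852
```

```bash
python3 - <<'E'
from station import *
from h import *
np.set_printoptions(precision=4,suppress=True)
m=camera_model('wrist');o=get_obs();print(o['tool_pos'],R.from_rotvec(o['tool_rot']).as_matrix())
p,d=get_image('wrist');cv2.imwrite("pics/wrist1.png",p[:,:,::-1])
C=cloud(m,d)
hsv=cv2.cvtColor(p,cv2.COLOR_RGB2HSV)
mk=(hsv[...,0]>5)&(hsv[...,0]<22)&(hsv[...,1]>110)&(hsv[...,2]>90)
P=C[mk&(C[...,2]>.19)&(C[...,2]<.23)&(C[...,0]<.8)]
print(len(P),P.min(0),P.max(0),np.median(P,0))
E
```

```text
[ 0.4275 -0.0772  0.4612] [[ 0.0004  0.253   0.9675]
 [-0.0001  0.9675 -0.253 ]
 [-1.      0.      0.0004]]Traceback (most recent call last):
  File "<stdin>", line 10, in <module>
    return umr_minimum(a, axis, None, out, keepdims, initial, where)
ValueError: zero-size array to reduction operation minimum which has no identity
```

View pics/wrist1.png

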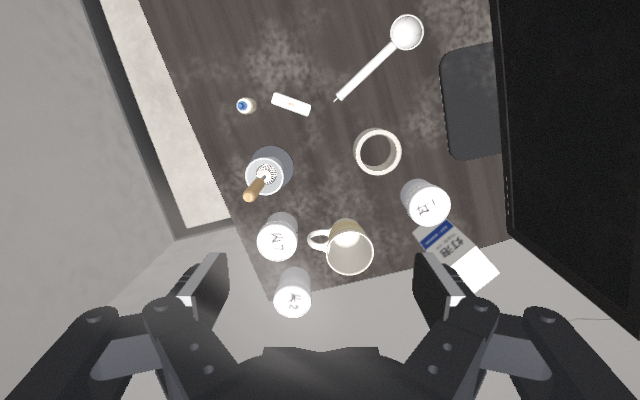

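In the wrist view the brush handle's end is at (250,195) and the mug's mouth is at (350,253). I'll triangulate both with the top view.

```bash
python3 - <<'E'
from station import *
from h import *
np.set_printoptions(precision=4,suppress=True)
mw=camera_model('wrist');mt=camera_model('top');ms=camera_model('scene')
def tri(obs):
    A=np.zeros((3,3));b=np.zeros(3)
    for m,uv in obs:
        d=R.from_rotvec(m['attitude']).as_matrix()@rays(m,[uv])[0];d/=np.linalg.norm(d)
        Q=np.eye(3)-np.outer(d,d);A+=Q;b+=Q@m['xyz']
    x=np.linalg.solve(A,b);return x
print('handle end',tri([(mt,(402.5,248)),(mw,(249.5,195.5))]),tri([(mt,(402.5,248)),(mw,(249.5,195.5)),(ms,(324,205))]))
p,d=get_image('wrist');C=cloud(mw,d)
print(C[195,250],C[252,347],C[240,347])
hsv=cv2.cvtColor(p,cv2.COLOR_RGB2HSV);print(hsv[195,250],hsv[188,257])
def circ(cx,cy,r,z0,z1,nm):
    m=(np.hypot(C[...,0]-cx,C[...,1]-cy)<r)&(C[...,2]>z0)&(C[...,2]<z1)
    P=C[m]
    A=np.c_[2*P[:,:2],np.ones(len(P))];x=np.linalg.lstsq(A,(P[:,:2]**2).sum(1),rcond=None)[0]
    print(nm,len(P),'c',x[:2],'r',np.sqrt(x[2]+x[0]**2+x[1]**2),'z',np.median(P[:,2]))
circ(.61,-.072,.055,.096,.11,'mugrim');circ(.444,-.179,.04,.08,.095,'stand');circ(.444,-.179,.03,.2,.225,'handle top')
E
```

```text
handle end [ 0.4404 -0.1791  0.217 ] [ 0.4417 -0.1813  0.2083]
[ 0.4387 -0.1834  0.2102] [ 0.6384 -0.0898  0.0297] [ 0.6232 -0.0843  0.0073]
[ 18  68 254] [ 16  85 165]
mugrim 283 c [ 0.6094 -0.0736] r 0.04113824577528112 z 0.09867262683212141
stand 497 c [ 0.4419 -0.1802] r 0.025715576675282997 z 0.08453831892984853
handle top 145 c [ 0.4411 -0.1791] r 0.00594254666163226 z 0.2093718973500689
```

```bash
python3 -m crank '[[[0.005,-0.035,0,0],[0.01,-0.07,-0.01,0],[0.0145,-0.103,-0.03,0],[0.0145,-0.103,-0.07,0],[0.0145,-0.103,-0.11,0]]]'
python3 -m crank '[[[0,0,-0.04,0],[0,0,-0.08,0],[0,0,-0.105,0],[0,0,-0.105,0]]]'
```

```text
t: 2.75
tool_pos: [0.4432, -0.1795, 0.351]
tool_rot: [0.202, 1.559, -0.203]
contact_force: [0.4, -0.5, -0.6]
opening: 0.0854
t: 3.08
tool_pos: [0.4395, -0.1756, 0.2385]
tool_rot: [0.205, 1.574, -0.196]
contact_force: [0.2, 0.0, -1.2]
opening: 0.085
```

```bash
python3 - <<'E'
from station import *
import cv2
p,d=get_image('wrist');cv2.imwrite("pics/wrist2.png",p[:,:,::-1])
p,d=get_image('scene');cv2.imwrite("pics/scene2.png",p[:,:,::-1])
E
```

```text
(no output)
```

View pics/wrist2.png

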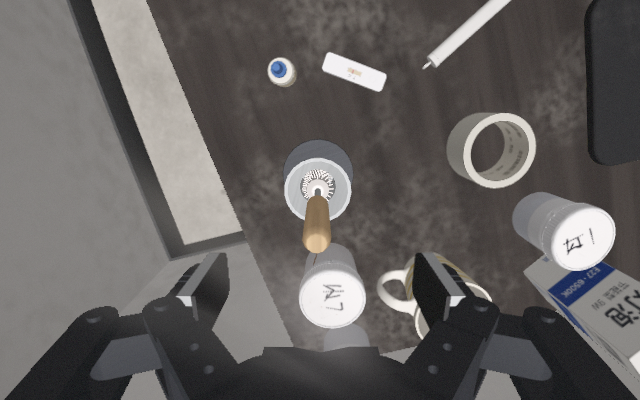

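View pics/scene2.png

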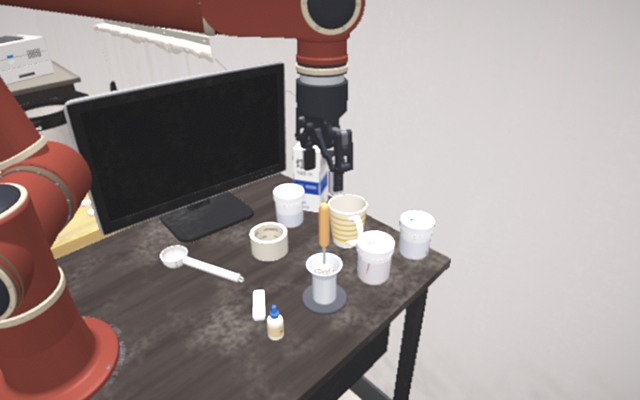

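In the wrist view the brush is centred between the fingers in the picture (handle end at 317,245), and in the scene view the fingers hang above it. The arm stopped short of the last row, so I'll check the state and project the TCP into both pictures.

```bash
python3 - <<'E'
from station import *
from h import *
np.set_printoptions(precision=4,suppress=True)
o=get_obs();print(o['t'],o['tool_pos'],o['tool_rot'],o['q'],o['dq'],o['contact_force'])
def proj(m,X):
    Rm=R.from_rotvec(m['attitude']).as_matrix();c=(np.asarray(X)-m['xyz'])@Rm
    s=c[:2]/c[2];s=s*(1+m['k1']*(s@s));return s*[m['fx'],m['fy']]+[m['cx'],m['cy']]
Rt=R.from_rotvec(o['tool_rot']).as_matrix()
for n in('scene','wrist'):
    m=camera_model(n)
    print(n,proj(m,o['tool_pos']),proj(m,o['tool_pos']+.042*Rt[:,1]),proj(m,o['tool_pos']-.042*Rt[:,1]),'brush top',proj(m,[.442,-.18,.211]))
E
```

```text
3.1833 [ 0.4425 -0.1776  0.2461] [ 0.2009  1.563  -0.1996] [-0.538  -0.3214  1.9273  0.0001  1.5374 -1.8538] [-0.0038 -0.0227 -0.0722 -0.0021 -0.0021 -0.0022] [0.5342 0.0833 0.8128]
scene [322.1247 183.7924] [310.5935 173.4869] [334.8294 195.1498] brush top [322.9908 203.2024]
wrist [322.5175 258.8471] [406.7687 258.5451] [238.2724 258.6503] brush top [318.1055 232.1456]
```

```bash
python3 - <<'E'
from station import *
from h import *
np.set_printoptions(precision=4,suppress=True)
m=camera_model('wrist');o=get_obs();p,d=get_image('wrist');C=cloud(m,d)
hsv=cv2.cvtColor(p,cv2.COLOR_RGB2HSV)
print(o['tool_pos'])
mk=np.zeros(d.shape,bool);mk[190:260,295:340]=1
P=C[mk]
for a,b in((.13,.15),(.15,.17),(.17,.19),(.19,.203),(.203,.23)):
    q=P[(P[:,2]>a)&(P[:,2]<b)];print(a,len(q),q.min(0),q.max(0),q.mean(0))
def row(v):print(v,C[v,317])
for v in range(205,258,5):row(v)
E
```

```text
[ 0.4425 -0.1776  0.2461]
0.13 91 [ 0.4335 -0.1883  0.1331] [ 0.4425 -0.1713  0.1499] [ 0.4359 -0.1781  0.1434]
0.15 158 [ 0.4334 -0.1888  0.1505] [ 0.4437 -0.1712  0.1698] [ 0.4358 -0.1782  0.1607]
0.17 205 [ 0.4334 -0.189   0.17  ] [ 0.4439 -0.1712  0.1899] [ 0.4358 -0.178   0.1805]
0.19 174 [ 0.4334 -0.1888  0.1901] [ 0.4461 -0.1712  0.203 ] [ 0.436  -0.178   0.1969]
0.203 579 [ 0.4336 -0.1885  0.203 ] [ 0.4491 -0.1713  0.2126] [ 0.4404 -0.1794  0.2087]
205 [ 0.4334 -0.1787  0.184 ]
210 [ 0.4336 -0.1786  0.1942]
215 [ 0.434  -0.1786  0.2029]
220 [ 0.4353 -0.1789  0.2083]
225 [ 0.4377 -0.1796  0.2101]
230 [ 0.4406 -0.1803  0.2108]
235 [ 0.4438 -0.1812  0.2106]
240 [ 0.4471 -0.182   0.2103]
245 [ 0.5334 -0.2071  0.0215]
250 [ 0.5323 -0.2066  0.0386]
255 [ 0.5321 -0.2064  0.0525]
```

The wrist depth confirms the brush axis at (0.442, -0.180) with its top at 0.211. Next I'll descend and grip.

```bash
python3 -m crank '[[[0,-0.002,-0.03,0],[0,-0.002,-0.06,0],[0,-0.002,-0.089,0],[0,-0.002,-0.089,0],[0,-0.002,-0.089,0]]]'
python3 -m crank '[[[0,0,0,0],[0,0,0,0],[0,0,0,0],[0,0,0,0],[0,0,0,0]]]' 0 60
python3 -m crank '[[[0,0,0,0],[0,0,0,0],[0,0,0,0],[0,0,0,0],[0,0,0,0]]]'
```

```text
t: 3.65
tool_pos: [0.4432, -0.1805, 0.1588]
tool_rot: [0.2, 1.561, -0.201]
contact_force: [0.5, -0.0, 0.6]
opening: 0.0854
t: 4.07
tool_pos: [0.4432, -0.1807, 0.1585]
tool_rot: [0.2, 1.56, -0.201]
contact_force: [-0.2, 0.3, 0.1]
opening: 0.0255
t: 4.48
tool_pos: [0.4431, -0.1805, 0.1582]
tool_rot: [0.201, 1.56, -0.201]
contact_force: [0.7, 1.9, 5.6]
opening: 0.017
```

It's gripped at about 17–18 mm. I'll lift straight up and check.

```bash
python3 -m crank '[[[0,0,0.01,0],[0,0,0.03,0],[0,0,0.055,0],[0,0,0.08,0],[0,0,0.105,0]]]'
python3 -m crank '[[[0,0,0.02,0],[0,0,0.04,0],[0,0,0.05,0],[0,0,0.05,0],[0,0,0.05,0]]]'
python3 - <<'E'
from station import *
from h import *
np.set_printoptions(precision=4,suppress=True)
o=get_obs();print(o['t'],o['tool_pos'],o['opening'],o['contact_force'])
for n in('scene','wrist','top'):
    p,d=get_image(n);cv2.imwrite(f"pics/{n}3.png",p[:,:,::-1]);np.save(f"pics/{n}3.npy",d)
E
```

```text
t: 4.9
tool_pos: [0.442, -0.1802, 0.2628]
tool_rot: [0.201, 1.563, -0.201]
contact_force: [1.2, -0.3, -0.9]
opening: 0.0166
t: 5.32
tool_pos: [0.4425, -0.1804, 0.3118]
tool_rot: [0.201, 1.562, -0.201]
contact_force: [-1.0, 0.5, -0.8]
opening: 0.0165
5.3167 [ 0.4425 -0.1804  0.3118] 0.016493918932585047 [-1.0229  0.5257 -0.8187]
```

View pics/scene3.png

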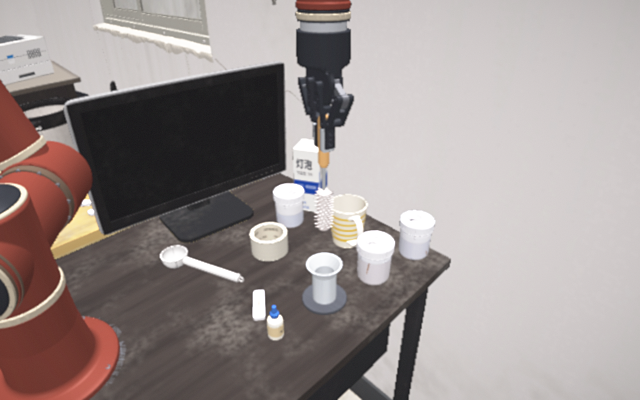

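View pics/wrist3.png

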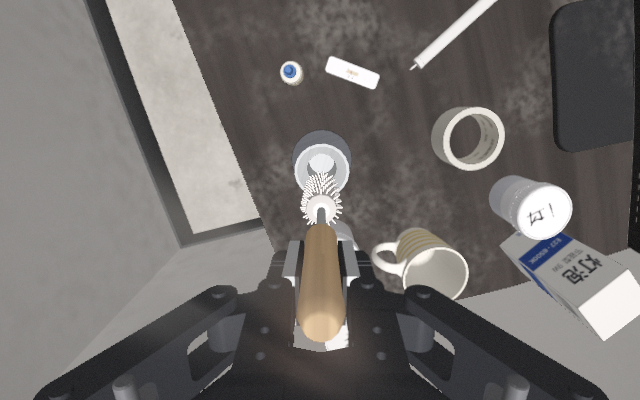

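The brush is held, hanging out of the stand in the scene view (bristles 324,190–231). I'll measure the bristle end, the tilt and the stand's axis.

```bash
python3 - <<'E'
from station import *
from h import *
np.set_printoptions(precision=4,suppress=True)
m=camera_model('scene');C=cloud(m,np.load('pics/scene3.npy'))
mw=camera_model('wrist');W=cloud(mw,np.load('pics/wrist3.npy'))
T=cloud(camera_model('top'),np.load('pics/top3.npy'))
for nm,Cc in(('scene',C),('wrist',W)):
    mk=(np.hypot(Cc[...,0]-.442,Cc[...,1]+.18)<.035)&(Cc[...,2]>.13)&(Cc[...,2]<.33)
    P=Cc[mk];print(nm,len(P),'zmin',np.percentile(P[:,2],[0,1,3]))
    for a in np.arange(.15,.33,.02):
        q=P[(P[:,2]>a)&(P[:,2]<a+.02)]
        if len(q)>5:print('%.2f'%a,len(q),q.min(0),q.max(0),(q.min(0)+q.max(0))/2)
def circ(C,cx,cy,r,z0,z1,nm):
    mm=(np.hypot(C[...,0]-cx,C[...,1]-cy)<r)&(C[...,2]>z0)&(C[...,2]<z1)
    P=C[mm];A=np.c_[2*P[:,:2],np.ones(len(P))];x=np.linalg.lstsq(A,(P[:,:2]**2).sum(1),rcond=None)[0]
    print(nm,len(P),'c',x[:2],'r',np.sqrt(x[2]+x[0]**2+x[1]**2),'z',np.median(P[:,2]))
for n,Cc in(('scene',C),('wrist',W),('top',T)):
    circ(Cc,.61,-.073,.055,.098,.11,n+' mug');circ(Cc,.443,-.18,.04,.083,.095,n+' stand')
for nm,Cc in(('wrist',W),('top',T)):
    q=Cc[(np.hypot(Cc[...,0]-.443,Cc[...,1]+.18)<.04)&(Cc[...,2]>.083)&(Cc[...,2]<.095)];print(nm,'stand rim z>.083 ext',q.min(0),q.max(0))
    q=Cc[(np.hypot(Cc[...,0]-.61,Cc[...,1]+.073)<.046)&(Cc[...,2]>.095)&(Cc[...,2]<.107)];print(nm,'mug rim ext',q.min(0),q.max(0))
E
```

```text
scene 1133 zmin [0.163  0.1676 0.1709]
0.15 27 [ 0.4297 -0.1917  0.163 ] [ 0.4471 -0.1732  0.1698] [ 0.4384 -0.1824  0.1664]
0.17 163 [ 0.4268 -0.1958  0.1701] [ 0.4561 -0.1669  0.1899] [ 0.4414 -0.1813  0.18  ]
0.19 169 [ 0.4257 -0.1956  0.1903] [ 0.4553 -0.1702  0.21  ] [ 0.4405 -0.1829  0.2001]
0.21 174 [ 0.4265 -0.1956  0.2101] [ 0.454  -0.1686  0.2298] [ 0.4402 -0.1821  0.2199]
0.23 130 [ 0.4269 -0.1958  0.2301] [ 0.4567 -0.1658  0.2492] [ 0.4418 -0.1808  0.2396]
0.25 33 [ 0.4385 -0.1841  0.2504] [ 0.443  -0.1793  0.2695] [ 0.4407 -0.1817  0.2599]
0.27 72 [ 0.4325 -0.1897  0.2701] [ 0.4454 -0.1773  0.2898] [ 0.4389 -0.1835  0.2799]
0.29 122 [ 0.4312 -0.1959  0.2903] [ 0.4469 -0.1732  0.31  ] [ 0.4391 -0.1845  0.3001]
0.31 243 [ 0.426  -0.2037  0.3101] [ 0.4499 -0.1623  0.3299] [ 0.4379 -0.183   0.32  ]
wrist 3768 zmin [0.1671 0.173  0.1826]
0.15 17 [ 0.4264 -0.1872  0.1671] [ 0.4439 -0.1675  0.17  ] [ 0.4352 -0.1774  0.1685]
0.17 148 [ 0.4251 -0.1946  0.1701] [ 0.4476 -0.1649  0.1899] [ 0.4364 -0.1797  0.18  ]
0.19 196 [ 0.425  -0.1946  0.19  ] [ 0.4491 -0.165   0.2099] [ 0.4371
[... 603 characters left out ...]
36658608221793
scene stand 129 c [ 0.4424 -0.1807] r 0.030347196600354138 z 0.08405222483405983
wrist mug 138 c [ 0.6088 -0.0735] r 0.04097515572455552 z 0.09853760192258246
wrist stand 462 c [ 0.4417 -0.1798] r 0.030057710319212675 z 0.0850776673572671
top mug 263 c [ 0.6104 -0.0712] r 0.04057045531019731 z 0.10148066702393033
top stand 7 c [ 0.4335 -0.1688] r 0.026728331912708594 z 0.08836963918723151
wrist stand rim z>.083 ext [ 0.4099 -0.2118  0.0831] [ 0.4707 -0.1477  0.0873]
wrist mug rim ext [ 0.5671 -0.1161  0.095 ] [ 0.6464 -0.0312  0.0999]
top stand rim z>.083 ext [ 0.4119 -0.1887  0.0864] [ 0.4476 -0.146   0.09  ]
top mug rim ext [ 0.5688 -0.1145  0.0951] [ 0.6523 -0.0296  0.1062]
```

The brush hangs upright. Its tip is at z≈0.164, which is TCP minus 0.147, and its axis is at (0.441, -0.180). The mug's centre is (0.6095, -0.0725), so I move +0.168, +0.107 to get over it.

```bash
python3 -m crank '[[[0.02,0.013,0,0],[0.055,0.035,0,0],[0.09,0.057,0,0],[0.125,0.08,0,0],[0.15,0.096,0,0]]]'
python3 -m crank '[[[0.014,0.009,0,0],[0.018,0.011,0,0],[0.018,0.011,0,0],[0.018,0.011,0,0],[0.018,0.011,0,0]]]'
python3 - <<'E'
from station import *
from h import *
np.set_printoptions(precision=4,suppress=True)
o=get_obs();print(o['t'],o['tool_pos'],o['opening'],o['contact_force'])
for n in('scene','wrist','top'):
    m=camera_model(n);p,d=get_image(n);cv2.imwrite(f"pics/{n}4.png",p[:,:,::-1]);C=cloud(m,d)
    P=C[(np.hypot(C[...,0]-.61,C[...,1]+.073)<.035)&(C[...,2]>.17)&(C[...,2]<.235)]
    if len(P)>5:print(n,len(P),P.min(0),P.max(0),(P.min(0)+P.max(0))/2)
    mm=(np.hypot(C[...,0]-.61,C[...,1]+.073)<.055)&(C[...,2]>.097)&(C[...,2]<.11)
    P=C[mm]
    if len(P)>20:
        A=np.c_[2*P[:,:2],np.ones(len(P))];x=np.linalg.lstsq(A,(P[:,:2]**2).sum(1),rcond=None)[0];print(n,'mug',len(P),x[:2])
E
```

```text
t: 5.88
tool_pos: [0.5941, -0.0822, 0.31]
tool_rot: [0.201, 1.564, -0.199]
contact_force: [-0.9, -0.1, 0.1]
opening: 0.0164
t: 6.3
tool_pos: [0.6097, -0.0741, 0.3119]
tool_rot: [0.201, 1.562, -0.202]
contact_force: [-0.3, -0.6, 0.1]
opening: 0.0167
6.3 [ 0.6097 -0.0741  0.3119] 0.01670256376371716 [-0.3025 -0.5734  0.0922]
scene 405 [ 0.5926 -0.0899  0.17  ] [ 0.625  -0.0587  0.2349] [ 0.6088 -0.0743  0.2024]
scene mug 67 [ 0.6089 -0.0737]
wrist 893 [ 0.5931 -0.09    0.1702] [ 0.6236 -0.0591  0.235 ] [ 0.6084 -0.0746  0.2026]
wrist mug 517 [ 0.6096 -0.0734]
top 175 [ 0.595  -0.0881  0.1729] [ 0.6204 -0.0573  0.2348] [ 0.6077 -0.0727  0.2039]
top mug 120 [ 0.6105 -0.0709]
```

View pics/scene4.png

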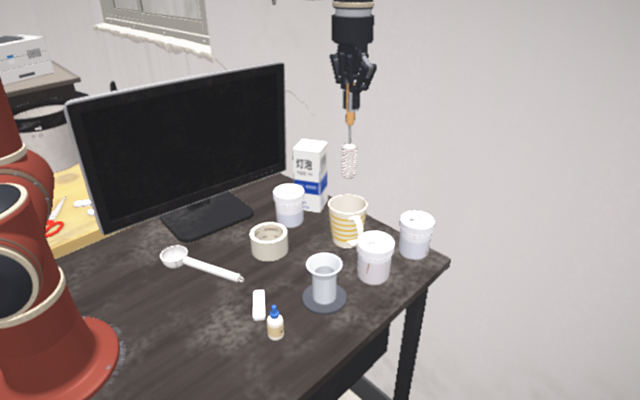

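View pics/wrist4.png

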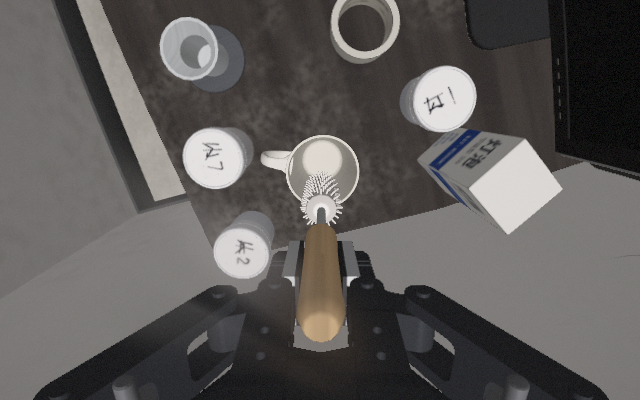

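The brush is above the mug within about 1–2 mm in all three views (wrist view: bristles at 322,195, mug mouth at 322,172). First stroke down.

```bash
python3 -m crank '[[[0.001,0.001,-0.015,0],[0.001,0.001,-0.035,0],[0.001,0.001,-0.055,0],[0.001,0.001,-0.075,0],[0.001,0.001,-0.09,0]]]'
python3 -m crank '[[[0,0,-0.015,0],[0,0,-0.03,0],[0,0,-0.045,0],[0,0,-0.051,0],[0,0,-0.051,0]]]'
python3 -m crank '[[[0,0,0,0],[0,0,0,0]]]'
```

```text
t: 6.87
tool_pos: [0.6104, -0.0723, 0.2191]
tool_rot: [0.201, 1.564, -0.201]
contact_force: [-0.5, 0.4, -0.8]
opening: 0.0166
t: 7.28
tool_pos: [0.6104, -0.0721, 0.1688]
tool_rot: [0.201, 1.565, -0.201]
contact_force: [-0.3, 0.9, -1.0]
opening: 0.0167
t: 7.45
tool_pos: [0.6124, -0.0726, 0.1726]
tool_rot: [0.201, 1.559, -0.201]
contact_force: [0.4, 0.1, -0.7]
opening: 0.0169
```

```bash
python3 - <<'E'
from station import *
from h import *
o=get_obs();print(o['t'],o['tool_pos'],o['opening'],o['contact_force'])
for n in('scene','wrist'):
    p,d=get_image(n);cv2.imwrite(f"pics/{n}5.png",p[:,:,::-1])
E
```

```text
7.45 [ 0.61237566 -0.07256322  0.17263046] 0.01694931734467661 [ 0.39997833  0.12791034 -0.707788  ]
```

View pics/scene5.png

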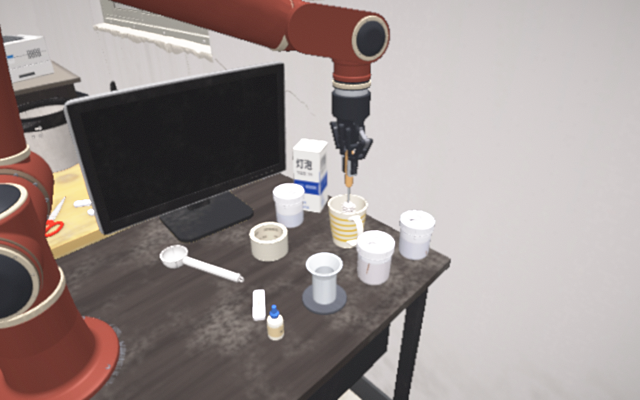

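View pics/wrist5.png

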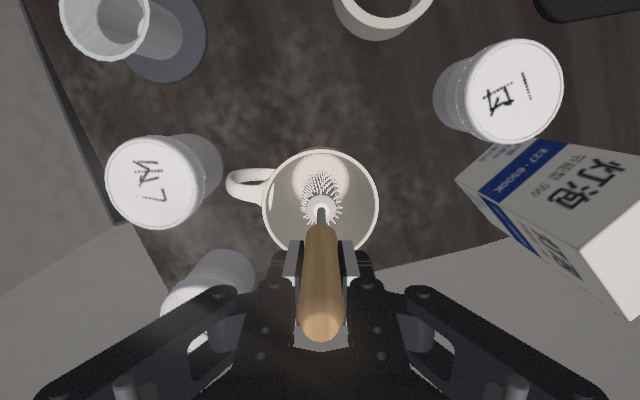

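The bristles are well inside the mug (wrist view: bristles at 322,185 within the mouth 262–378, no contact force). I'll go 4 mm lower for margin, then up to near the rim and repeat.

```bash
python3 -m crank '[[[0,0,-0.004,0],[0,0,-0.004,0],[0,0,-0.004,0]]]'
python3 -m crank '[[[0,0,0.015,0],[0,0,0.035,0],[0,0,0.055,0],[0,0,0.075,0],[0,0,0.08,0]]]'
python3 -m crank '[[[0,0,0,0],[0,0,0,0]]]'
python3 -m crank '[[[0,0,-0.015,0],[0,0,-0.035,0],[0,0,-0.055,0],[0,0,-0.073,0],[0,0,-0.08,0]]]'
python3 -m crank '[[[0,0,0,0],[0,0,0,0]]]'
python3 -m crank '[[[0,0,0.015,0],[0,0,0.035,0],[0,0,0.055,0],[0,0,0.075,0],[0,0,0.08,0]]]'
python3 -m crank '[[[0,0,0,0],[0,0,0,0]]]'
```

```text
t: 7.8
tool_pos: [0.6115, -0.0723, 0.1672]
tool_rot: [0.201, 1.562, -0.201]
contact_force: [-0.3, 0.2, -1.2]
opening: 0.0167
t: 8.22
tool_pos: [0.6133, -0.0727, 0.2518]
tool_rot: [0.2, 1.555, -0.201]
contact_force: [-0.3, 0.3, -0.1]
opening: 0.0162
t: 8.38
tool_pos: [0.6114, -0.0723, 0.2467]
tool_rot: [0.201, 1.562, -0.201]
contact_force: [0.9, -0.4, -0.8]
opening: 0.0163
t: 8.8
tool_pos: [0.6082, -0.0716, 0.1603]
tool_rot: [0.202, 1.571, -0.2]
contact_force: [-0.3, -0.1, -1.2]
opening: 0.0169
t: 8.97
tool_pos: [0.6109, -0.0722, 0.1657]
tool_rot: [0.201, 1.564, -0.201]
contact_force: [0.4, -1.1, 0.1]
opening: 0.0165
t: 9.38
tool_pos: [0.614, -0.0729, 0.2535]
tool_rot: [0.2, 1.552, -0.201]
contact_force: [0.4, 0.6, 0.1]
opening: 0.0166
t: 9.55
tool_pos: [0.6118, -0.0724, 0.2476]
tool_rot: [0.201, 1.56, -0.201]
contact_force: [-0.7, 0.5, -1.8]
opening: 0.0167
```

Third stroke, then up clear of the rim.

```bash
python3 -m crank '[[[0,0,-0.015,0],[0,0,-0.035,0],[0,0,-0.055,0],[0,0,-0.073,0],[0,0,-0.08,0]]]'
python3 -m crank '[[[0,0,0,0],[0,0,0,0],[0,0,0,0]]]'
python3 -m crank '[[[0,0,0.015,0],[0,0,0.035,0],[0,0,0.055,0],[0,0,0.075,0],[0,0,0.08,0]]]'
python3 -m crank '[[[0,0,0,0],[0,0,0,0]]]'
python3 -m crank '[[[0,0,0.02,0],[0,0,0.045,0],[0,0,0.066,0],[0,0,0.066,0],[0,0,0.066,0]]]'
python3 -m crank '[[[-0.02,-0.013,0,0],[-0.055,-0.035,0,0],[-0.09,-0.057,0,0],[-0.125,-0.08,0,0],[-0.15,-0.096,0,0]]]'
python3 -m crank '[[[-0.014,-0.009,0,0],[-0.019,-0.012,0,0],[-0.019,-0.012,0,0],[-0.019,-0.012,0,0],[-0.019,-0.012,0,0]]]'
python3 - <<'E'
from station import *
from h import *
np.set_printoptions(precision=4,suppress=True)
o=get_obs();print(o['t'],o['tool_pos'],o['opening'],o['contact_force'])
for n in('scene','wrist','top'):
    m=camera_model(n);p,d=get_image(n);cv2.imwrite(f"pics/{n}6.png",p[:,:,::-1]);C=cloud(m,d)
    P=C[(np.hypot(C[...,0]-.442,C[...,1]+.18)<.035)&(C[...,2]>.14)&(C[...,2]<.245)]
    if len(P)>5:print(n,len(P),P.min(0),P.max(0),(P.min(0)+P.max(0))/2)
    for a,b,c,z0,z1,r in(('mug',.61,-.073,.097,.11,.055),('stand',.443,-.18,.083,.095,.04)):
        P=C[(np.hypot(C[...,0]-b,C[...,1]-c)<r)&(C[...,2]>z0)&(C[...,2]<z1)]
        if len(P)>20:
            A=np.c_[2*P[:,:2],np.ones(len(P))];x=np.linalg.lstsq(A,(P[:,:2]**2).sum(1),rcond=None)[0];print(n,a,len(P),x[:2])
E
```

```text
t: 9.97
tool_pos: [0.6083, -0.0716, 0.1605]
tool_rot: [0.202, 1.571, -0.2]
contact_force: [-0.5, 0.7, -1.9]
opening: 0.0168
t: 10.22
tool_pos: [0.6121, -0.0725, 0.168]
tool_rot: [0.201, 1.56, -0.201]
contact_force: [0.3, -0.2, -0.8]
opening: 0.0169
t: 10.63
tool_pos: [0.614, -0.0729, 0.2537]
tool_rot: [0.2, 1.552, -0.201]
contact_force: [0.7, -0.3, -0.1]
opening: 0.0164
t: 10.8
tool_pos: [0.6118, -0.0724, 0.2476]
tool_rot: [0.201, 1.56, -0.201]
contact_force: [-0.3, 0.0, -0.5]
opening: 0.0166
t: 11.22
tool_pos: [0.6118, -0.0724, 0.3131]
tool_rot: [0.201, 1.561, -0.201]
contact_force: [-0.8, 0.1, -0.9]
opening: 0.017
t: 11.63
tool_pos: [0.4585, -0.1688, 0.3096]
tool_rot: [0.202, 1.567, -0.2]
contact_force: [1.1, -0.9, -0.7]
opening: 0.0163
t: 12.05
tool_pos: [0.4431, -0.1797, 0.3122]
tool_rot: [0.201, 1.563, -0.199]
contact_force: [0.4, -0.5, -0.6]
opening: 0.0166
12.05 [ 0.4431 -0.1797  0.3122] 0.01657900456232774 [ 0.3731 -0.4811 -0.6377]
scene 653 [ 0.4259 -0.1955  0.164 ] [ 0.4573 -0.1646  0.2448] [ 0.4416 -0.18    0.2044]
scene mug 46 [ 0.6089 -0.0737]
scene stand 142 [ 0.4423 -0.1807]
wrist 1490 [ 0.4266 -0.1957  0.17  ] [ 0.4571 -0.1646  0.2444] [ 0.4419 -0.1801  0.2072]
wrist mug 339 [ 0.6094 -0.0739]
wrist stand 494 [ 0.4422 -0.1801]
top mug 273 [ 0.6105 -0.071 ]
```

View pics/scene6.png

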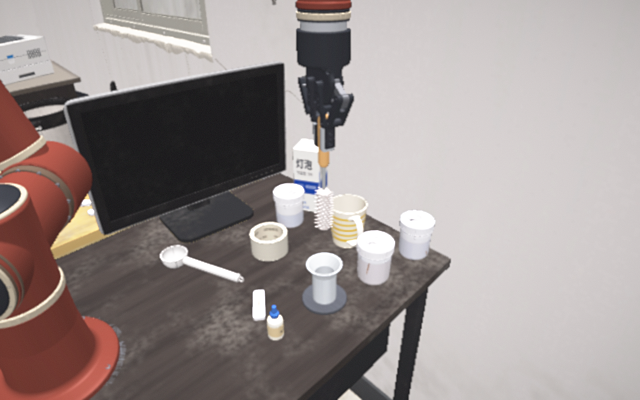

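View pics/wrist6.png

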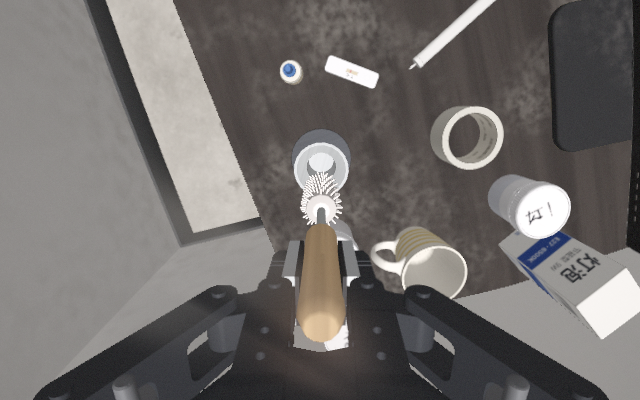

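The mug hasn't moved, and the brush is over the stand within 1 mm (wrist view: stand at 321,165 below the bristles). Next I'll lower it to the grasp height, TCP 0.158–0.160.

```bash
python3 -m crank '[[[0,0,-0.015,0],[0,0,-0.035,0],[0,0,-0.055,0],[0,0,-0.075,0],[0,0,-0.09,0]]]'
python3 -m crank '[[[0,0,-0.015,0],[0,0,-0.03,0],[0,0,-0.045,0],[0,0,-0.055,0],[0,0,-0.057,0]]]'
python3 -m crank '[[[0,0,-0.002,0],[0,0,-0.003,0],[0,0,-0.004,0],[0,0,-0.004,0]]]'
```

```text
t: 12.62
tool_pos: [0.4426, -0.1796, 0.2213]
tool_rot: [0.201, 1.563, -0.199]
contact_force: [-0.3, -0.4, -1.1]
opening: 0.0162
t: 13.03
tool_pos: [0.4418, -0.1794, 0.1639]
tool_rot: [0.202, 1.565, -0.199]
contact_force: [-0.9, 0.7, -1.2]
opening: 0.0169
t: 13.37
tool_pos: [0.4431, -0.1806, 0.1631]
tool_rot: [0.2, 1.56, -0.201]
contact_force: [0.4, -0.5, -0.7]
opening: 0.0165
```

```bash
python3 -m crank '[[[0,0,0,0],[0,0,0,0]]]'
python3 -m crank '[[[0,0,-0.001,0],[0,0,-0.002,0],[0,0,-0.002,0],[0,0,-0.002,0]]]'
python3 - <<'E'
from station import *
from h import *
for n in('scene',):
    p,d=get_image(n);cv2.imwrite(f"pics/{n}7.png",cv2.resize(p[120:320,220:420,::-1],(600,600)))
E
```

```text
t: 13.53
tool_pos: [0.4429, -0.1805, 0.1629]
tool_rot: [0.201, 1.561, -0.201]
contact_force: [0.0, -1.1, -0.8]
opening: 0.0165
t: 13.87
tool_pos: [0.4425, -0.1803, 0.1602]
tool_rot: [0.201, 1.562, -0.201]
contact_force: [-0.1, -0.2, -0.5]
opening: 0.0165
```

View pics/scene7.png

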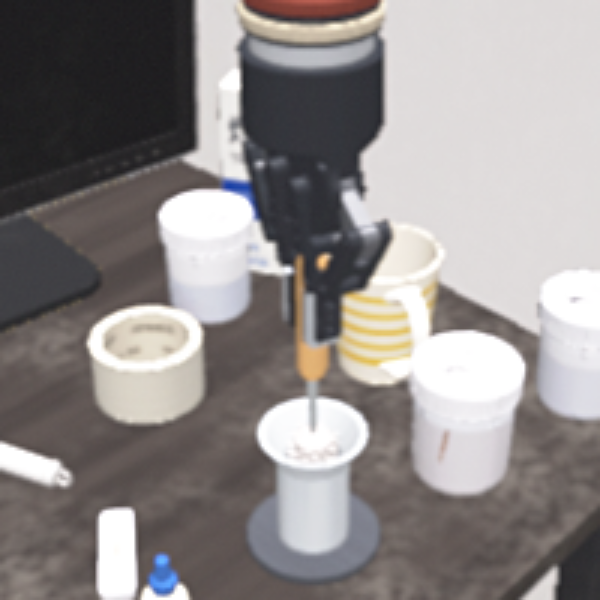

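The brush is in the stand and upright, with no contact force yet, so it's about 2 mm off the floor. I'll go down that bit more and release.

```bash
python3 -m crank '[[[0,0,-0.001,0],[0,0,-0.002,0],[0,0,-0.002,0],[0,0,-0.002,0]]]'
python3 -m crank '[[[0,0,0,0],[0,0,0,0],[0,0,0,0],[0,0,0,0],[0,0,0,0]]]' 1
python3 -m crank '[[[0,0,0,0],[0,0,0,0],[0,0,0,0],[0,0,0,0],[0,0,0,0]]]'
python3 - <<'E'
from station import *
from h import *
np.set_printoptions(precision=4,suppress=True)
for n in('wrist','scene'):
    m=camera_model(n);p,d=get_image(n);cv2.imwrite(f"pics/{n}8.png",p[:,:,::-1]);C=cloud(m,d)
    P=C[(np.hypot(C[...,0]-.442,C[...,1]+.18)<.02)&(C[...,2]>.125)&(C[...,2]<.23)]
    print(n,P.min(0),P.max(0),(P.min(0)+P.max(0))/2)
E
```

```text
t: 14.25
tool_pos: [0.4426, -0.1804, 0.1583]
tool_rot: [0.201, 1.562, -0.201]
contact_force: [0.0, -0.0, -1.2]
opening: 0.0165
t: 14.67
tool_pos: [0.4427, -0.1804, 0.1584]
tool_rot: [0.201, 1.561, -0.201]
contact_force: [-0.7, 0.5, -0.8]
opening: 0.0757
t: 15.08
tool_pos: [0.4426, -0.1803, 0.1583]
tool_rot: [0.201, 1.561, -0.201]
contact_force: [0.5, -0.3, -0.2]
opening: 0.0852
wrist [ 0.4294 -0.1931  0.1314] [ 0.449  -0.1638  0.23  ] [ 0.4392 -0.1785  0.1807]
scene [ 0.432  -0.191   0.1255] [ 0.4474 -0.1641  0.2298] [ 0.4397 -0.1775  0.1776]
```

View pics/wrist8.png

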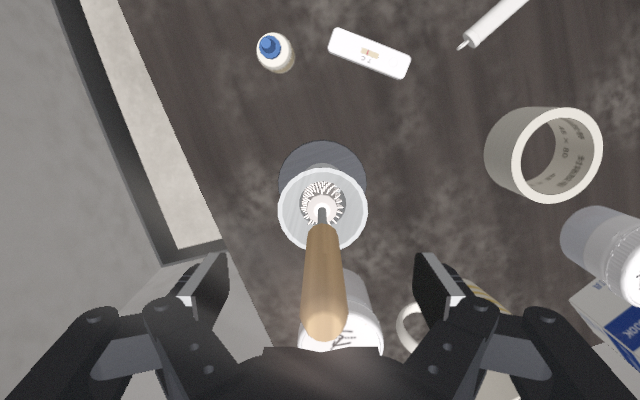

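Fully open, with the brush free and standing centred in the stand (wrist view: bristles at 322,203, handle end at 323,320). I'll back off straight up and do the last checks.

```bash
python3 -m crank '[[[0,0,0.015,0],[0,0,0.045,0],[0,0,0.08,0],[0,0,0.115,0],[0,0,0.15,0]]]'
python3 -m crank '[[[0,0.03,0,0],[0,0.06,0,0],[0,0.06,0,0],[0,0.06,0,0],[0,0.06,0,0]]]'
python3 - <<'E'
from station import *
from h import *
np.set_printoptions(precision=4,suppress=True)
for n in('wrist','scene','top'):
    m=camera_model(n);p,d=get_image(n);cv2.imwrite(f"pics/{n}9.png",p[:,:,::-1]);C=cloud(m,d)
    for a,b in((.13,.15),(.185,.205),(.2,.22)):
        P=C[(np.hypot(C[...,0]-.442,C[...,1]+.18)<.03)&(C[...,2]>a)&(C[...,2]<b)]
        if len(P)>5:print(n,a,P.min(0),P.max(0),(P.min(0)+P.max(0))/2)
    P=C[(np.hypot(C[...,0]-.61,C[...,1]+.073)<.055)&(C[...,2]>.097)&(C[...,2]<.11)]
    if len(P)>20:
        A=np.c_[2*P[:,:2],np.ones(len(P))];x=np.linalg.lstsq(A,(P[:,:2]**2).sum(1),rcond=None)[0];print(n,'mug',len(P),x[:2])
E
```

```text
t: 15.6
tool_pos: [0.4423, -0.1802, 0.3097]
tool_rot: [0.201, 1.562, -0.201]
contact_force: [0.8, -0.7, 1.2]
opening: 0.0856
t: 16.02
tool_pos: [0.4425, -0.1206, 0.308]
tool_rot: [0.2, 1.562, -0.201]
contact_force: [-0.4, -0.0, -1.4]
opening: 0.0852
wrist 0.13 [ 0.4327 -0.1868  0.133 ] [ 0.4474 -0.1716  0.15  ] [ 0.4401 -0.1792  0.1415]
wrist 0.185 [ 0.4326 -0.1891  0.185 ] [ 0.4504 -0.1713  0.205 ] [ 0.4415 -0.1802  0.195 ]
wrist 0.2 [ 0.4326 -0.1891  0.2   ] [ 0.4504 -0.1715  0.2132] [ 0.4415 -0.1803  0.2066]
wrist mug 388 [ 0.6098 -0.0733]
scene 0.13 [ 0.4312 -0.1897  0.1306] [ 0.4485 -0.1737  0.1496] [ 0.4398 -0.1817  0.1401]
scene 0.185 [ 0.4314 -0.1897  0.185 ] [ 0.4481 -0.1747  0.2049] [ 0.4398 -0.1822  0.195 ]
scene 0.2 [ 0.4314 -0.1897  0.2001] [ 0.4476 -0.1753  0.2105] [ 0.4395 -0.1825  0.2053]
scene mug 55 [ 0.609  -0.0738]
top mug 252 [ 0.6101 -0.0716]
```

View pics/scene9.png

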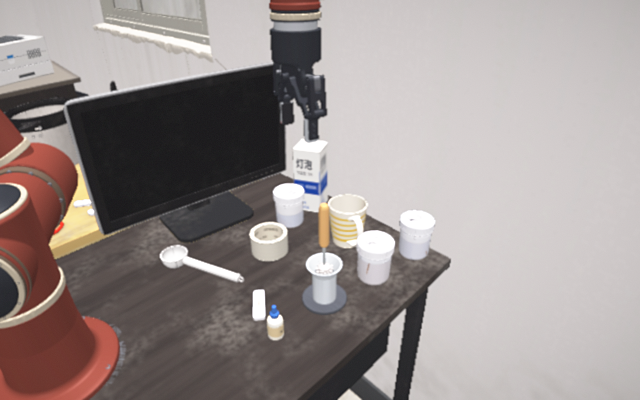

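The brush stands upright in the stand (324,205–285), with its top at 0.211–0.213 as at the start. The mug is unmoved at (348,220) and the gripper is clear.

```bash
python3 -c "
from station import *
print(finish_job())"
```

```text
the job is handed in; nothing more can be done
None
```

I took the brush out of its stand and ran it down and up inside the mug three times. Then I put it back, released it, moved the gripper clear and handed the job in at about 16 s of the 53 s allowed. `finish_job` reports no verdict.

- **Strokes:** On each stroke the bristle end went to about 11 mm above the mug's inner floor, then back up to about the rim. Those heights come from the arm's position and the measured brush length, because the tip could not be seen directly at the bottom. The force readings showed no contact with the mug.
- **Brush:** It stands upright and centred in the stand within about 1 mm. Its top is at 0.211–0.213 m, against 0.211 m before it was lifted. The arm felt no clear contact with the stand floor before release, so "fully in" rests on the matching top height.
- **Mug:** It stands upright at about (0.610, -0.073), within about 1 mm of where it was in each camera's view. The cameras disagree with each other by 2–3 mm, about the calibration error.

No check failed.

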